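# Scoop ball knobs into the tote and hold it up

## Robot

A 6-joint arm with a two-finger parallel gripper is mounted at the origin on the work surface. World frame = base frame: x ahead of the robot, y to its left, z up, the work surface at z = 0. Lengths are in mm, angles in rad, forces in N, time in s.
With the tool pointing down it reaches from about 350 to 925 mm from the base axis. Payload 6.4 kg.
Tool frame: the origin (TCP) lies between the finger pads; the fingertips stand 17 mm ahead of it and the grasp point (between the pads) lies 2 mm behind it; z points along the fingers, y is the line along which they close (so a half turn about z gives the same grasp; the last joint's range is limited). The gripper opens to 94 mm and grips with 3 to 60 N. Pads are 16 mm wide; open, the fingers measure 119 mm over their backs; the gripper's body (75 mm by 177 mm) begins 78 mm behind the grasp point.
Start: joints at [-1.358, 0.245, 1.558, -0, 1.339, -0.174], TCP at [245.203, -601.988, 222.455] pointing down, gripper open.
Joint ranges: [-3.13, 3.13], [-1.02, 2.26], [0.13, 2.54], [-0.95, 4.09], [0.21, 2.88], [-2.74, 2.74]. Speed limits (rad/s): [2.57, 2.57, 3.14, 3.14, 3.14, 3.14].

## Interface

Orientations are given as a 3x3 rotation matrix whose columns are the frame's x, y, z axes.
In Python, from rig import r gives the robot as it stands. Calls block until the motion is done:
- r.move_pose(position, orientation): joint-space move of the TCP to a pose.
- r.move_linear(position, ori=None, feed=150, f_stop=None): straight line of the TCP; ori=None keeps the orientation; feed is the mean speed in mm/s. With f_stop (N) it stops when the force on the tool has changed by that much, and returns True; else False.
- r.goto_joints(angles): joint-space move.
- r.set_gripper(opening, grip_force=None): finger opening in mm; grip_force is the grip in N (None keeps the last); returns when the fingers have stopped.
- r.pause(seconds).
- r.solve_ik(position, orientation): joint angles nearest the present ones, or None.
- r.get_obs(): the state.
- r.capture(name): name is "scene" or "side" or "wrist"; returns (picture, depth): 480x640x3 uint8, blue, green, red; 480x640 float32, mm along the optical axis (not along the pixel's ray), 0 where there is no reading.
- r.get_calibration(name): a dict with "intrinsics" (3x3 intrinsics, pixels), "R" (3x3) and "t" (3): a world point X has camera coordinates R X + t. Camera axes: x right, y down, z forward; pixel columns grow to the right and rows downward; lengths in mm; the calibration is good to about 2 mm. A picture is of the moment at which its call begins: read the wrist's pose just before it. get_calibration takes no time and is no camera call; for the wrist camera it gives the pose at the moment of the call.
A pose or a line that the arm cannot do raises r.MotionError and nothing moves.
- r.hand_in(): hands the job in; it is judged then, once.
Trained networks look in the newest picture that a camera, given by its name, has taken for a name from the list of things; names that differ only in an ending like _2 or _b are one class to them, and where a whole thing is asked for, a point or a joint stands for the part that bears it (a point fixed in the world has none). Each returns a list of dicts, best first, with "p" (0 to 1); they miss things now and then, are a little off and sometimes report something else, mostly with a low value. They report only what shows in the picture. A call takes as long as a camera call.
- r.find_in(thing, camera): "at" ([x, y, z] in mm, in the coordinates of the camera as it stood for that picture, good to about 4 mm: the middle of the surface that is visible of it).
- r.place_of(thing, camera): "at" ([x, y, z] in mm, in the coordinates of the camera as it stood for that picture, good to about 4 mm: a listed point, or the origin of a listed thing).
The state is a dict: "time": time; "joints": joint angles; "qvel": joint speeds; "joint_efforts": joint torques, N m; "tool_pos": TCP position; "tcp_rot": TCP orientation; "ft_force": force on the tool from outside, world axes, zero at the start; "moment": the same for the moment, N m; "finger_gap": finger opening in mm; "gripper_force": force on a finger pad.
Only numpy, scipy, OpenCV 4.12 (cv2) and the standard library are available. Lean on these libraries where they do the work, as an engineer would, in place of code of your own. Each camera call takes 0.05 s, during which the arm holds its last target. There are 200 camera calls.

## Task

Use the hand scoop to scoop the three red ball knobs out of the orange bin and tip them into the small clear tote, without touching the knobs with the gripper, then stand the scoop upright on the board again, clear of the bin and the tote. Then take the tote by its black bar handle, lift it straight up about 10 cm clear of the board and finish while holding it there, level and still with all three knobs inside; leave everything else where it stands.

Things in the scene. Friction and masses are not known exactly. Their poses are not given: they have to be found in the camera images.
- bin_floor (a point): Orange open-topped picking bin, fixed to the board. Point: centre of its flat inner floor, 4 mm above the board. Floor inside 220 mm (x) by 104 mm (y). Upright side and rear (+x) walls, 60 mm high, 4 mm thick. The knobs start in the front (-x) half; the rear half is empty, room to set the scoop down and draw it towards the front wall.
- bin_front (a point): Foot of the bin's front wall, mid-width, at floor level, 110 mm towards -x from the floor's centre, same axes. The wall is about 50 mm high and leans outward (-x) 25 degrees from its foot; knobs pushed against it climb the scoop's lip.
- scoop_grip (a point): Aluminium hand scoop standing on the board, loose, 0.18 kg. Point: centre of its upright handhold, 115 mm above the scoop's underside; axes are the scoop's (z up, mouth to -x). Grip: flat post 14 mm thick (x), 30 mm wide (y), upper 55 mm blue, top 140 mm above the underside. Scoop outside: 102 mm long with the grip, 88 mm wide.
- scoop_lip (a point): Middle of the front edge of the scoop's mouth, at its underside: 95 mm towards -x and 115 mm below scoop_grip, same axes. Lip 3 mm high, tray floor behind it 1.5 mm thick, so a level scoop keeps the knobs. Tray inside 80 mm wide; side walls 35 mm high from 20 mm behind the lip, back wall 37 mm. Tipped mouth down 35 degrees or more, the knobs roll out.
- tote_bar (a point): Small clear plastic tote, black rim and handle, loose, 0.32 kg empty. Point: centre of the handle bar, over the tote's middle, 125 mm above its underside; axes are the tote's (z up). Bar 18 x 18 mm thick, along y, 140 mm free between posts at the long walls. Outside 200 mm (x) by 140 mm (y), walls 65 mm high, 4 mm thick; open on both sides of the bar, about 87 mm each.
- knob0_mid (a point): Red ball-shaped lever knob with a brass insert, 30 mm in diameter, 25 g, starting on the bin's floor. This point is its centre; it rolls, so its axes mean nothing.
- knob1_mid (a point): Red ball-shaped lever knob with a brass insert, 30 mm in diameter, 25 g, starting on the bin's floor. This point is its centre; it rolls, so its axes mean nothing.
- knob2_mid (a point): Red ball-shaped lever knob with a brass insert, 30 mm in diameter, 25 g, starting on the bin's floor. This point is its centre; it rolls, so its axes mean nothing.
- tape_mid (a point): Bystander: brown roll of packing tape lying flat, 100 mm across, 48 mm high, loose. This point is its centre.
- can1_mid (a point): Bystander: grey tin can, 66 mm across, 120 mm tall, loose. This point is its centre.
- jar_mid (a point): Bystander: white jar, 70 mm across, 90 mm tall, loose. This point is its centre.
- carton_mid (a point): Bystander: cardboard carton 120 x 90 x 60 mm, loose. This point is its centre.
- socket_mid (a point): Bystander: blue round plug socket standing on end, 48 mm across, 58 mm tall, loose. This point is its centre.
- case_mid (a point): Bystander: flat yellow plastic case 110 x 120 x 45 mm, loose. This point is its centre.

How it is judged (in metres and radians):
On the way, in this order (a step that is already met when the one before it is completed fails the run):
1. the scoop, held up with its underside at least 60 mm above the board, carries at least one knob (height (world z) of scoop_grip above 0.175 m and ((x of knob0_mid in the frame of scoop_grip between -0.1 and -0.005 m and y of knob0_mid in the frame of scoop_grip between -0.045 and 0.045 m and z of knob0_mid in the frame of scoop_grip between -0.115 and -0.06 m) or (x of knob1_mid in the frame of scoop_grip between -0.1 and -0.005 m and y of knob1_mid in the frame of scoop_grip between -0.045 and 0.045 m and z of knob1_mid in the frame of scoop_grip between -0.115 and -0.06 m) or (x of knob2_mid in the frame of scoop_grip between -0.1 and -0.005 m and y of knob2_mid in the frame of scoop_grip between -0.045 and 0.045 m and z of knob2_mid in the frame of scoop_grip between -0.115 and -0.06 m))), for 0.1 s.
2. all three knobs lie in the tote, which still stands on the board (x of knob0_mid in the frame of tote_bar between -0.1 and 0.1 m and y of knob0_mid in the frame of tote_bar between -0.07 and 0.07 m and z of knob0_mid in the frame of tote_bar between -0.125 and -0.05 m and x of knob1_mid in the frame of tote_bar between -0.1 and 0.1 m and y of knob1_mid in the frame of tote_bar between -0.07 and 0.07 m and z of knob1_mid in the frame of tote_bar between -0.125 and -0.05 m and x of knob2_mid in the frame of tote_bar between -0.1 and 0.1 m and y of knob2_mid in the frame of tote_bar between -0.07 and 0.07 m and z of knob2_mid in the frame of tote_bar between -0.125 and -0.05 m and height (world z) of tote_bar below 0.13 m), for 0.2 s.
At the end, for the whole second after the job is handed in: The gripper alone holds the tote, underside 60 to 160 mm above the board, within 8 degrees of level, slower than 30 mm/s, all three knobs inside; the scoop stands released and upright on the board (within 0.1 rad), still; scoop, bin and tote do not touch one another (x of knob0_mid in the frame of tote_bar between -0.1 and 0.1 m and y of knob0_mid in the frame of tote_bar between -0.07 and 0.07 m and z of knob0_mid in the frame of tote_bar between -0.125 and -0.05 m and x of knob1_mid in the frame of tote_bar between -0.1 and 0.1 m and y of knob1_mid in the frame of tote_bar between -0.07 and 0.07 m and z of knob1_mid in the frame of tote_bar between -0.125 and -0.05 m and x of knob2_mid in the frame of tote_bar between -0.1 and 0.1 m and y of knob2_mid in the frame of tote_bar between -0.07 and 0.07 m and z of knob2_mid in the frame of tote_bar between -0.125 and -0.05 m and height (world z) of tote_bar between 0.185 and 0.285 m and angle between tote_bar's own z axis and vertical below 0.14 rad and linear speed of each of tote, scoop below 0.03 m/s and angular speed of tote below 0.2 rad/s and contact force between tote and the fingers above 2 N and contact force between tote and scoop below 0.1 N and contact force between each of tote, scoop and bin below 0.1 N and contact force between scoop and the fingers below 0.1 N and height (world z) of scoop_grip between 0.11 and 0.12 m and angle between scoop_grip's own z axis and vertical below 0.1 rad); the arm keeps its last pose, push and grip.
It fails at once if the gripper touches a knob (more than 0.5 N) (contact force between any of knob0, knob1, knob2 and the fingers above 0.5 N).
It fails at once if the tote tips by more than 0.35 rad (angle between tote_bar's own z axis and vertical above 0.35 rad).
It fails at once if a bystander is moved by more than 20 mm (distance of any of tape_mid, can1_mid, jar_mid, carton_mid, socket_mid, case_mid from where it was at the start of the episode above 0.02 m).
It also fails if it takes over 69 s, if anything falls off the work surface, if the arm or the gripper's body presses on something with over 40 N, if the wrist force passes 120 N, or if a joint passes its speed limit or range.

## Working session

There is one attempt and no reset: what is moved stays moved. The work goes in short steps, each a Python script; the robot and the scene stay as the last script left them, time stands still between calls to the robot, and variables do not carry over. Pictures are saved under pics/ and viewed, at most 12 in all, crops included, and the job is handed in when it is done.

```bash
ls; mkdir -p pics; cat > h.py <<'E'
import numpy as np, cv2
from rig import r
def w(cam,p,c=None):
    c=c or r.get_calibration(cam); return np.array(c["R"]).T@(np.array(p)-np.array(c["t"]))
def look(cam,things=(),png=None,fn='place_of'):
    c=r.get_calibration(cam); im,d=r.capture(cam)
    if png: cv2.imwrite('pics/'+png,im)
    o={}
    for t in things:
        o[t]=[(round(x['p'],2),w(cam,x['at'],c).round(0).tolist()) for x in getattr(r,fn)(t,cam)[:3]]
        print(cam,t,o[t])
    return im,d,c,o
E
python3 - <<'E'
from h import *
T="bin_floor bin_front scoop_grip scoop_lip tote_bar knob0_mid tape_mid can1_mid jar_mid carton_mid socket_mid case_mid".split()
for cam in("scene","side"): look(cam,T,cam+"0.png")
print(r.get_obs()["time"])
E
```

```text
pics
scene bin_floor [(0.67, [535.0, -288.0, 4.0])]
scene bin_front [(0.74, [425.0, -303.0, 2.0])]
scene scoop_grip [(0.6, [713.0, -10.0, 21.0]), (0.23, [582.0, 472.0, 24.0])]
scene scoop_lip [(0.62, [496.0, 17.0, -3.0])]
scene tote_bar [(0.63, [577.0, 288.0, 129.0])]
scene knob0_mid [(0.61, [466.0, -333.0, 18.0])]
scene tape_mid [(0.78, [712.0, -9.0, 19.0])]
scene can1_mid []
scene jar_mid [(0.61, [588.0, -466.0, 43.0])]
scene carton_mid [(0.76, [410.0, -477.0, 28.0])]
scene socket_mid [(0.77, [403.0, -13.0, 27.0]), (0.73, [535.0, -290.0, 5.0]), (0.66, [574.0, 288.0, 128.0])]
scene case_mid [(0.82, [582.0, 468.0, 25.0])]
side bin_floor [(0.72, [535.0, -292.0, 3.0])]
side bin_front [(0.63, [411.0, 441.0, 59.0]), (0.62, [428.0, -309.0, 6.0])]
side scoop_grip [(0.75, [591.0, 16.0, 111.0])]
side scoop_lip [(0.87, [496.0, 18.0, -1.0])]
side tote_bar [(0.63, [582.0, 281.0, 122.0])]
side knob0_mid [(0.48, [583.0, 468.0, 24.0]), (0.47, [464.0, -332.0, 21.0])]
side tape_mid [(0.84, [716.0, -14.0, 24.0])]
side can1_mid [(0.63, [413.0, 443.0, 61.0])]
side jar_mid [(0.7, [591.0, -471.0, 41.0])]
side carton_mid [(0.6, [411.0, -478.0, 28.0]), (0.57, [448.0, -272.0, 18.0])]
side socket_mid [(0.87, [407.0, -16.0, 27.0]), (0.34, [579.0, 285.0, 125.0])]
side case_mid [(0.8, [581.0, 467.0, 23.0])]
1.3
```

View pics/scene0.png

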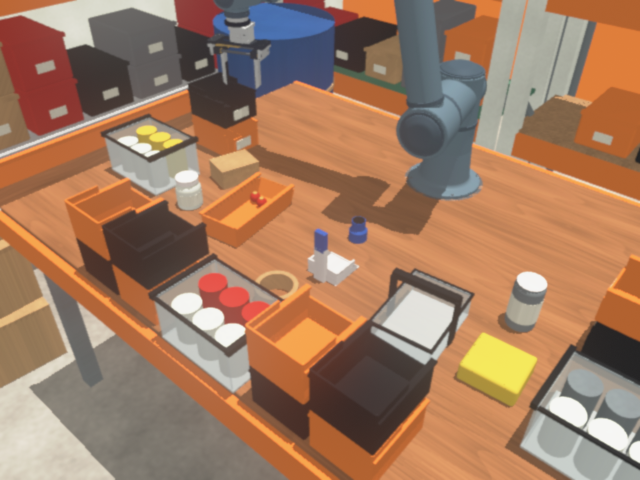

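View pics/side0.png

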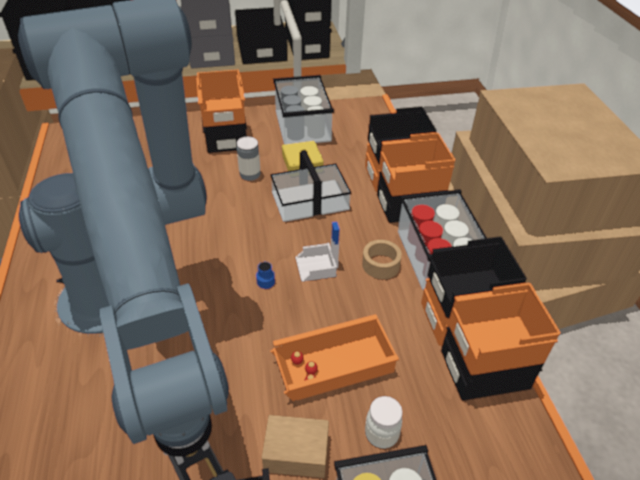

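```bash
cat >> h.py <<'E'
from scipy.spatial.transform import Rotation as Ro
def pose(grip,yaw,th=0,s=1):
    """grip point, yaw deg, mouth-down tilt deg -> TCP pos, tool R"""
    Rs=Ro.from_euler('ZY',[yaw,-th],degrees=True).as_matrix()
    R=Rs@np.array([[0,s,0],[s,0,0],[0,0,-1.]]).T
    return np.array(grip,float)+2*R[:,2],R
def frame(p,o,yaw): # local xyz -> world
    return np.array(o,float)+Ro.from_euler('z',yaw,degrees=True).apply(p)
BIN=([535,-290,4],8.3)
E
python3 - <<'E'
from h import *
print(r.get_obs()["tcp_rot"].__repr__(),r.get_calibration("wrist"))
for s in(1,-1):
    for n,p in dict(scoop=pose([591,16,115],-1,0,s),scoophi=pose([591,16,260],-1,0,s),binr=pose(frame([93,0,115],*BIN),8,0,s),binf=pose(frame([-15,0,115],*BIN),8,0,s),up=pose(frame([-15,0,280],*BIN),8,-15,s),
        pour0=pose([640+20,285,280],0,-12,s),pour=pose([632-27,285,222],0,50,s),pour60=pose([630-50,285,222],0,62,s),tote=pose([580,285,125],0,0,s),toteup=pose([580,285,230],0,0,s)).items():
        q=r.solve_ik(*p); print(s,n,None if q is None else np.round(q,2))
E
```

```text
array([[ 9.26135603e-01,  3.77190728e-01,  1.69913543e-06],
       [ 3.77190727e-01, -9.26135603e-01,  2.72911198e-05],
       [ 1.18675872e-05, -2.46343796e-05, -1.00000000e+00]]) {'intrinsics': array([[388.33388568,   0.        , 321.709701  ],
       [  0.        , 388.33388568, 235.30302485],
       [  0.        ,   0.        ,   1.        ]]), 'R': array([[ 3.77594807e-01, -9.25970794e-01,  5.00816890e-04],
       [-8.88692643e-01, -3.62241400e-01,  2.81081047e-01],
       [-2.60091423e-01, -1.06579816e-01, -9.59683903e-01]]), 't': array([-650.79304661,  -28.62493289,  392.7315177 ])}
1 scoop [-0.16  0.23  1.79 -0.    1.12 -0.15]
1 scoophi [-0.16  0.08  1.68 -0.    1.38 -0.15]
1 binr [-0.58  0.43  1.53 -0.    1.18 -0.72]
1 binf [-0.7   0.24  1.77 -0.    1.13 -0.84]
1 up [-0.62  0.21  1.5  -0.18  1.62 -0.75]
1 pour0 [0.23 0.49 1.15 0.05 1.7  0.23]
1 pour [ 0.38 -0.01  2.02 -0.8   0.41  1.01]
1 pour60 None
1 tote [ 0.28  0.34  1.64 -0.    1.17  0.28]
1 toteup [ 0.28  0.23  1.56 -0.    1.35  0.28]
-1 scoop None
-1 scoophi None
-1 binr [-0.58  0.43  1.53 -0.    1.18  2.42]
-1 binf [-0.7   0.24  1.77 -0.    1.13  2.3 ]
-1 up [-0.62  0.21  1.5  -0.18  1.62  2.39]
-1 pour0 None
-1 pour [ 0.38 -0.01  2.02 -0.8   0.41 -2.13]
-1 pour60 None
-1 tote None
-1 toteup None
```

```bash
cat >> h.py <<'E'
def view_pose(target,yaw,dist=330):
    o=r.get_obs();c=r.get_calibration("wrist");Rt=np.array(o["tcp_rot"])
    ct=Rt.T@(-np.array(c["R"]).T@np.array(c["t"])-np.array(o["tool_pos"])); at=Rt.T@np.array(c["R"])[2]
    _,R=pose([0,0,0],yaw); return np.array(target)-R@(ct+dist*at),R
E
python3 - <<'E'
from h import *
p,R=view_pose([520,-292,20],8.3,360); print(p)
r.move_pose(p,R)
look("wrist",["bin_floor","bin_front","knob0_mid","knob1_mid"],"wbin.png")
p,R=view_pose([575,16,60],-1,330); print(p)
r.move_pose(p,R)
look("wrist",["scoop_grip","scoop_lip"],"wscoop.png")
print(r.get_obs()["time"])
E
```

```text
[ 516.63652427 -274.30286319  202.66449705]
wrist bin_floor [(0.83, [534.0, -293.0, 4.0])]
wrist bin_front [(0.57, [430.0, -307.0, 2.0])]
wrist knob0_mid [(0.91, [466.0, -335.0, 24.0])]
wrist knob1_mid [(0.85, [471.0, -298.0, 24.0])]
[573.99644722  27.10276851 213.83154449]
wrist scoop_grip [(0.81, [590.0, 15.0, 120.0])]
wrist scoop_lip [(0.77, [497.0, 16.0, -4.0])]
4.4417
```

```bash
cd pics; python3 -c "
import cv2,numpy as np
a=np.hstack([cv2.resize(cv2.imread(f),(400,300)) for f in('wbin.png','wscoop.png')]);cv2.imwrite('both.png',a)"
```

```text
(no output)
```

View pics/both.png

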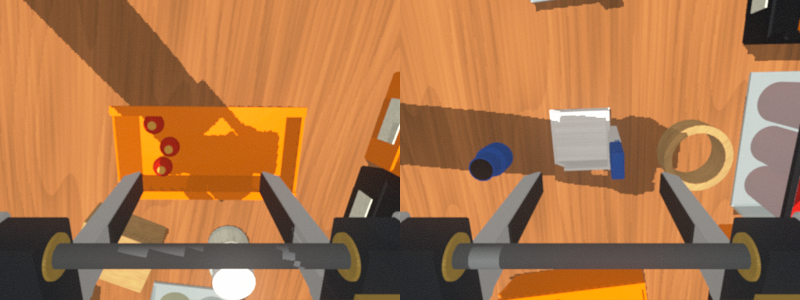

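```bash
python3 - <<'E'
from h import *
g=[590.5,15.5]
p,R=pose(g+[200],-1); r.set_gripper(60,40)
r.move_linear(p,R)
p,R=pose(g+[115],-1); print("stop",r.move_linear(p,R,feed=120,f_stop=15))
r.set_gripper(0,45); o=r.get_obs(); print(o["finger_gap"],o["gripper_force"],o["tool_pos"])
p[2]+=95; r.move_linear(p)
print(r.get_obs()["finger_gap"])
b=([534.5,-292,0],8.3)
r.move_pose(*pose(frame([92,0,212],*b),8.3))
p,R=pose(frame([92,0,150],*b),8.3); r.move_linear(p)
f0=r.get_obs()["ft_force"]
p,R=pose(frame([92,0,113],*b),8.3); print("stop",r.move_linear(p,feed=50,f_stop=6))
o=r.get_obs();print(o["tool_pos"],o["ft_force"]-f0,o["time"])
look("wrist",["scoop_lip","knob0_mid"],"w2.png");look("side",[],"s2.png")
E
```

```text
stop False
13.748287847244477 44.94233429431915 [590.57087909  15.49332637 113.0319921 ]
13.70896885383312
stop True
[ 625.29405787 -278.61880198  116.76662835] [0.12140142 0.91503666 5.06966665] 10.2
wrist scoop_lip [(0.74, [530.0, -289.0, 3.0])]
wrist knob0_mid [(0.55, [465.0, -335.0, 24.0])]
```

```bash
cd pics; python3 -c "
import cv2,numpy as np
a=np.hstack([cv2.resize(cv2.imread('w2.png'),(400,300)),cv2.resize(cv2.imread('s2.png')[250:450,220:487],(400,300))]);cv2.imwrite('both2.png',a)"
```

```text
(no output)
```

View pics/both2.png

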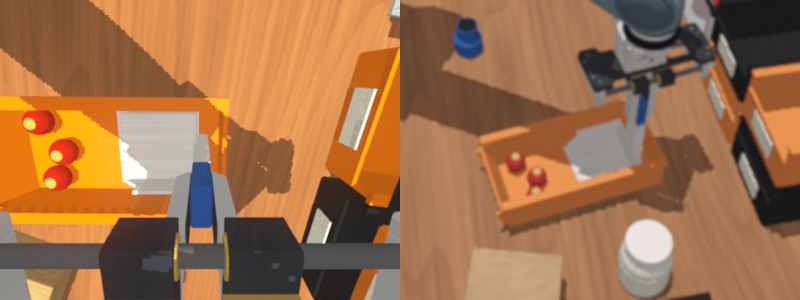

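```bash
python3 - <<'E'
from h import *
o=r.get_obs();p0=np.array(o["tool_pos"])
d=frame([-1,0,0],[0,0,0],8.3)
print(r.move_linear(p0+d*80+[0,0,-.3],feed=80,f_stop=15))
print(r.move_linear(p0+d*112+[0,0,-.3],feed=60,f_stop=12))
o=r.get_obs();print(np.dot(np.array(o["tool_pos"])-p0,d),o["ft_force"],o["tool_pos"],o["time"])
look("wrist",["scoop_lip","knob0_mid","knob1_mid","knob2_mid"],"w3.png");look("side",[],"s3.png")
import cv2
a=np.hstack([cv2.resize(cv2.imread('pics/w3.png'),(400,300)),cv2.resize(cv2.imread('pics/s3.png')[250:450,220:487],(400,300))]);cv2.imwrite('pics/both3.png',a)
E
```

```text
False
True
105.73339712170899 [ 3.95929035  0.24347083 -0.54424415] [ 520.71428652 -294.35726216  117.58533779] 12.0333
wrist scoop_lip [(0.95, [428.0, -305.0, 4.0])]
wrist knob0_mid [(0.72, [441.0, -337.0, 26.0])]
wrist knob1_mid [(0.57, [445.0, -305.0, 25.0])]
wrist knob2_mid [(0.58, [435.0, -271.0, 27.0])]
```

View pics/both3.png

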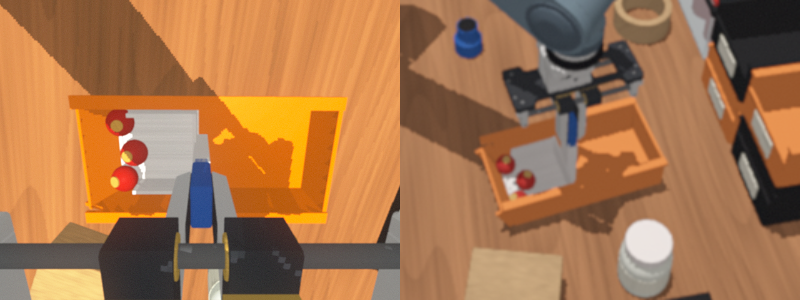

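```bash
python3 - <<'E'
from h import *
p0=np.array(r.get_obs()["tool_pos"])
x=frame([1,0,0],[0,0,0],8.3);y=frame([0,1,0],[0,0,0],8.3)
print(r.move_linear(p0+x*2+y*6,feed=30,f_stop=10))
p=np.array(r.get_obs()["tool_pos"]);print((p-p0)@x,(p-p0)@y,p[2])
print(r.move_linear(p-x*8,feed=40,f_stop=15))
p=np.array(r.get_obs()["tool_pos"]);print((p-p0)@x,(p-p0)@y,p[2],r.get_obs()["ft_force"],r.get_obs()["time"])
look("wrist",["scoop_lip","knob0_mid","knob1_mid","knob2_mid"],"w4.png");
a=cv2.imread('pics/w4.png')[130:360,100:500];cv2.imwrite('pics/w4c.png',cv2.resize(a,None,fx=1.5,fy=1.5))
E
```

```text
False
1.5955495997613904 6.378420536860322 117.50419584163232
False
-2.996890669540338 5.755862816581106 119.13202363654399 [ 9.39719477  0.40987546 -2.24048114] 13.075
wrist scoop_lip [(0.94, [426.0, -299.0, 2.0])]
wrist knob0_mid [(0.56, [441.0, -323.0, 24.0])]
wrist knob1_mid [(0.68, [455.0, -298.0, 24.0])]
wrist knob2_mid [(0.66, [433.0, -272.0, 23.0]), (0.54, [538.0, -291.0, 4.0]), (0.31, [428.0, -308.0, 2.0])]
```

View pics/w4c.png

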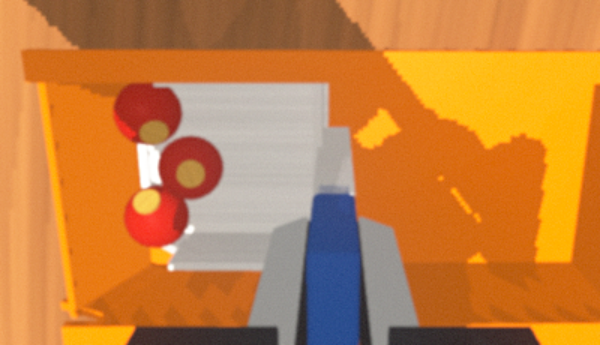

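```bash
python3 - <<'E'
from h import *
p0=np.array(r.get_obs()["tool_pos"]);b=8.3
L=frame([-95,0,-113],p0,b)
def lip(Lp,th):
    Rs=Ro.from_euler('ZY',[b,-th],degrees=True)
    return pose(np.array(Lp)+Rs.apply([95,0,115]),b,th)
for k in(.5,1):
    p,R=lip(frame([-12*k+.5,0,30*k],L,b),-16*k); print(r.move_linear(p,R,feed=50,f_stop=30))
r.pause(.3)
look("wrist",["knob0_mid","knob1_mid","knob2_mid"],"w5.png");
a=cv2.imread('pics/w5.png')[130:360,100:500];cv2.imwrite('pics/w5c.png',cv2.resize(a,None,fx=1.5,fy=1.5))
print(r.get_obs()["ft_force"],r.get_obs()["time"],r.get_obs()["finger_gap"])
E
```

```text
False
False
wrist knob0_mid [(0.86, [472.0, -320.0, 41.0])]
wrist knob1_mid [(0.75, [480.0, -288.0, 35.0]), (0.61, [467.0, -266.0, 41.0])]
wrist knob2_mid [(0.88, [469.0, -268.0, 41.0])]
[ 1.37438205  0.55487982 -2.46660745] 14.525 13.835172365535533
```

View pics/w5c.png

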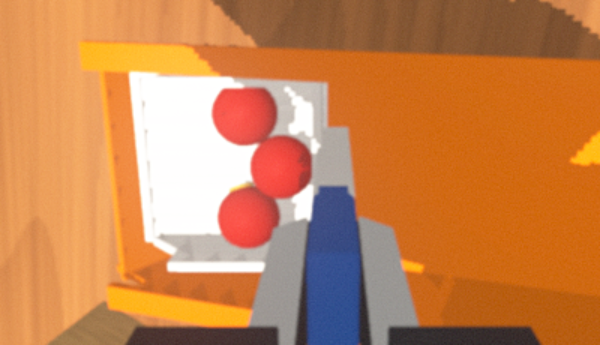

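```bash
python3 - <<'E'
from h import *
o=r.get_obs();p=np.array(o["tool_pos"])
r.move_linear(frame([8,0,60],p,8.3),feed=100); 
q=np.array(r.get_obs()["tool_pos"]);q[2]=300;r.move_linear(q,feed=150)
for cam in("scene","side"):
    im,d,c,_=look(cam,["tote_bar"])
    v,u=np.nonzero(d>0);z=d[v,u];K=c["intrinsics"]
    P=np.stack([(u-K[0,2])/K[0,0]*z,(v-K[1,2])/K[1,1]*z,z],1)
    W=(P-c["t"])@c["R"]
    near=np.hypot(W[:,0]-580,W[:,1]-285)<110
    for n,lo,hi in(("bar",100,150),("rim",52,75)):
        m=near&(W[:,2]>lo)&(W[:,2]<hi);X=W[m].astype(np.float32)
        rect=cv2.minAreaRect(X[:,:2]); print(n,m.sum(),rect,X.mean(0).round(1),np.percentile(X[:,2],[5,95]).round(0))
        if n=="bar":
            e=np.linalg.svd(X[:,:2]-X[:,:2].mean(0),full_matrices=False)[2][0];print("dir",np.degrees(np.arctan2(e[1],e[0]))%180-90)
look("wrist",["knob0_mid","knob1_mid","knob2_mid"])
print(r.get_obs()["time"])
E
```

```text
scene tote_bar [(0.62, [577.0, 288.0, 125.0])]Traceback (most recent call last):
  File "<stdin>", line 13, in <module>
cv2.error: OpenCV(4.12.0) /io/opencv/modules/imgproc/src/convhull.cpp:143: error: (-215:Assertion failed) total >= 0 && (depth == CV_32F || depth == CV_32S) in function 'convexHull'
```

```bash
python3 - <<'E'
from h import *
for cam in("scene","side"):
    im,d,c,_=look(cam,["tote_bar"])
    v,u=np.nonzero(d>0);z=d[v,u];K=c["intrinsics"]
    P=np.stack([(u-K[0,2])/K[0,0]*z,(v-K[1,2])/K[1,1]*z,z],1)
    W=(P-c["t"])@c["R"]
    near=np.hypot(W[:,0]-580,W[:,1]-285)<110
    for n,lo,hi in(("bar",100,150),("rim",52,75)):
        m=near&(W[:,2]>lo)&(W[:,2]<hi);X=np.ascontiguousarray(W[m],dtype=np.float32)
        if len(X)<5: print(n,len(X));continue
        print(n,m.sum(),cv2.minAreaRect(np.ascontiguousarray(X[:,:2])),X.mean(0).round(1),np.percentile(X[:,2],[5,95]).round(0))
        if n=="bar":
            e=np.linalg.svd(X[:,:2]-X[:,:2].mean(0),full_matrices=False)[2][0];print("dir",np.degrees(np.arctan2(e[1],e[0]))%180-90)
look("wrist",["knob0_mid","knob1_mid","knob2_mid"])
print(r.get_obs()["time"],r.get_obs()["tool_pos"])
E
```

```text
scene tote_bar [(0.81, [577.0, 287.0, 126.0]), (0.67, [588.0, -466.0, 43.0])]
bar 914 ((576.9783935546875, 287.8982238769531), (28.960063934326172, 153.4711151123047), 5.2511138916015625) [580.3 291.9 126.7] [111. 135.]
dir 6.2059402
rim 1041 ((575.9593505859375, 287.57855224609375), (211.6399383544922, 153.6663055419922), 5.331817626953125) [590.9 284.2  62.4] [53. 68.]
side tote_bar [(0.58, [578.0, 283.0, 126.0])]
bar 328 ((573.9276123046875, 281.7322082519531), (24.60605812072754, 162.91168212890625), 5.952885627746582) [574.4 262.7 126.4] [104. 136.]
dir 8.035194
rim 540 ((575.5209350585938, 281.8659362792969), (207.05552673339844, 156.92733764648438), 4.854645729064941) [569.5 266.8  62.4] [53. 70.]
wrist knob0_mid [(0.84, [477.0, -318.0, 221.0])]
wrist knob1_mid [(0.65, [488.0, -289.0, 217.0])]
wrist knob2_mid [(0.85, [473.0, -267.0, 221.0]), (0.74, [418.0, -301.0, 218.0]), (0.21, [535.0, -291.0, 2.0])]
16.7417 [ 540.15964203 -285.25748558  299.89724084]
```

```bash
cat >> h.py <<'E'
TOTE=([577,285,0],5.5)
def lip(Lp,b,th):
    Rs=Ro.from_euler('ZY',[b,-th],degrees=True)
    return pose(np.array(Lp)+Rs.apply([95,0,115]),b,th)
E
python3 - <<'E'
from h import *
for cam in("scene","side"):
    im,d=r.capture(cam);c=r.get_calibration(cam)
    v,u=np.nonzero(d>0);z=d[v,u];K=c["intrinsics"]
    W=(np.stack([(u-K[0,2])/K[0,0]*z,(v-K[1,2])/K[1,1]*z,z],1)-c["t"])@c["R"]
    for lo in range(-300,500,100):
        m=(W[:,1]>lo)&(W[:,1]<lo+100)&(W[:,0]>690)&(W[:,0]<1100)&(W[:,2]>70)&(W[:,2]<500)
        if m.sum()>20: print(cam,lo,m.sum(),np.percentile(W[m,0],[1,50]).round(),np.percentile(W[m,2],[99]).round())
for b in(5.5,12,20):
  for n,(l,th) in {"hi":([60,0,205],-12),"a":([55,0,110],-12),"b":([55,0,80],5),"c":([52,0,68],25),"d":([50,0,60],40),"e":([50,0,58],48),"f":([50,0,58],52)}.items():
    q=r.solve_ik(*lip(frame(l,*TOTE),b,th)); print(b,n,None if q is None else np.round(q,2))
E
```

```text
scene -300 3618 [781. 876.] [203.]
scene -200 4585 [784. 888.] [202.]
scene -100 2834 [794. 871.] [122.]
scene 0 2845 [794. 890.] [122.]
scene 100 4700 [781. 869.] [203.]
scene 200 5349 [781. 898.] [203.]
scene 300 6192 [781. 867.] [202.]
scene 400 3514 [783. 895.] [203.]
side -300 3195 [776. 862.] [205.]
side -200 3176 [777. 872.] [204.]
side -100 1316 [791. 855.] [123.]
side 0 1566 [791. 888.] [124.]
side 100 2017 [797. 887.] [204.]
side 200 555 [902. 937.] [206.]
side 300 173 [935. 939.] [206.]
side 400 438 [834. 908.] [204.]
5.5 hi [0.23 0.74 0.76 0.03 1.84 0.14]
5.5 a [0.23 0.77 0.9  0.03 1.69 0.14]
5.5 b [ 0.25  0.5   1.27 -0.01  1.28  0.16]
5.5 c [ 0.29  0.22  1.66 -0.11  0.84  0.25]
5.5 d [ 0.33  0.06  1.91 -0.31  0.5   0.45]
5.5 e [ 0.35 -0.    2.03 -0.59  0.34  0.73]
5.5 f [ 0.36 -0.02  2.09 -0.85  0.28  1.  ]
12 hi [0.26 0.76 0.74 0.01 1.85 0.05]
12 a [0.26 0.78 0.88 0.01 1.69 0.05]
12 b [ 0.26  0.5   1.27 -0.    1.28  0.05]
12 c [ 0.28  0.21  1.66 -0.04  0.83  0.09]
12 d [ 0.29  0.04  1.93 -0.11  0.47  0.16]
12 e [ 0.3  -0.02  2.06 -0.24  0.28  0.29]
12 f None
20 hi [ 0.28  0.77  0.73 -0.01  1.86 -0.07]
20 a [ 0.28  0.79  0.87 -0.01  1.7  -0.07]
20 b [ 0.27  0.51  1.26  0.01  1.28 -0.08]
20 c [ 0.26  0.21  1.67  0.05  0.83 -0.12]
20 d [ 0.24  0.03  1.94  0.15  0.48 -0.21]
20 e [ 0.23 -0.04  2.07  0.31  0.29 -0.38]
20 f None
```

```bash
python3 - <<'E'
from h import *
b=8
L=lambda l:frame(l,*TOTE)
r.move_pose(*lip(L([60,0,205]),b,-12))
print(r.get_obs()["time"])
look("wrist",["knob0_mid","knob1_mid","knob2_mid"])
r.move_linear(*lip(L([57,0,135]),b,-3),feed=120)
r.move_linear(*lip(L([55,0,85]),b,8),feed=90)
r.move_linear(*lip(L([52,0,68]),b,25),feed=50)
r.move_linear(*lip(L([50,0,60]),b,40),feed=50)
r.move_linear(*lip(L([50,0,58]),b,49),feed=40)
r.pause(.4)
look("side",["tote_bar","knob0_mid"],"s6.png");look("scene",["tote_bar","knob0_mid"],"c6.png")
print(r.get_obs()["time"],r.get_obs()["ft_force"])
a=np.hstack([cv2.resize(cv2.imread('pics/c6.png')[200:400,330:530],(400,400)),cv2.resize(cv2.imread('pics/s6.png')[100:300,200:400],(400,400))]);cv2.imwrite('pics/both6.png',a)
E
```

```text
19.0917
wrist knob0_mid [(0.89, [695.0, 276.0, 217.0])]
wrist knob1_mid [(0.56, [707.0, 300.0, 209.0])]
wrist knob2_mid [(0.85, [692.0, 324.0, 214.0])]
side tote_bar [(0.89, [583.0, 288.0, 123.0])]
side knob0_mid [(0.59, [655.0, 273.0, 114.0])]
scene tote_bar [(0.94, [577.0, 291.0, 127.0])]
scene knob0_mid []
23.9083 [ 0.53694936  0.43494577 -2.36787467]
```

View pics/both6.png

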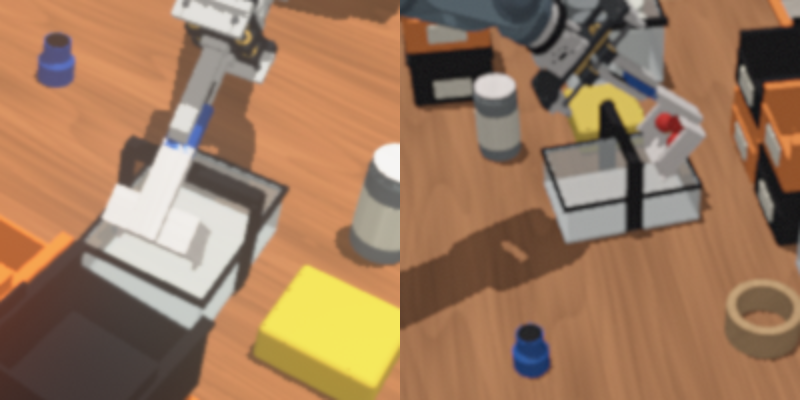

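```bash
python3 - <<'E'
from h import *
r.pause(.3)
im,_,_,_=look("side",["scoop_lip","scoop_grip","knob0_mid","knob1_mid","knob2_mid"],"s7.png")
im2,_,_,_=look("wrist",["knob0_mid","knob1_mid","knob2_mid"],"w7.png")
print(r.get_obs()["tool_pos"],r.get_obs()["tcp_rot"][:,2],r.get_obs()["time"])
a=np.hstack([cv2.resize(im[130:210,280:380],(400,320)),cv2.resize(im2,(400,320))]);cv2.imwrite('pics/both7.png',a)
E
```

```text
side scoop_lip [(0.88, [626.0, 292.0, 57.0])]
side scoop_grip [(0.73, [604.0, 289.0, 202.0])]
side knob0_mid [(0.63, [603.0, 288.0, 202.0]), (0.57, [660.0, 274.0, 112.0])]
side knob1_mid [(0.47, [662.0, 298.0, 122.0])]
side knob2_mid [(0.71, [653.0, 272.0, 112.0]), (0.42, [645.0, 318.0, 110.0]), (0.25, [428.0, -312.0, 3.0])]
wrist knob0_mid [(0.7, [655.0, 271.0, 116.0])]
wrist knob1_mid [(0.96, [658.0, 295.0, 125.0])]
wrist knob2_mid [(0.71, [649.0, 320.0, 116.0])]
[604.03733036 286.57784551 203.82720659] [ 0.74736213  0.10500867 -0.65606632] 24.7083
```

View pics/both7.png

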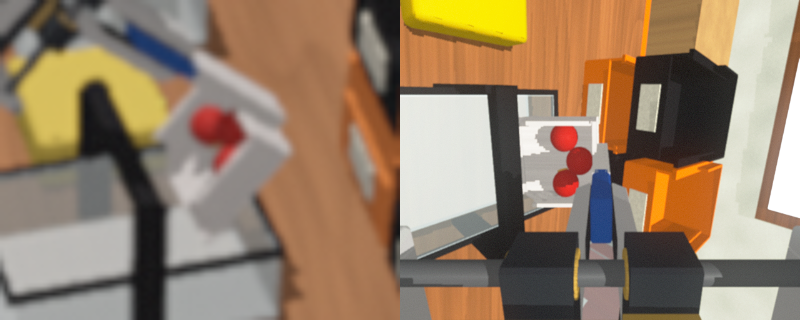

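```bash
python3 - <<'E'
from h import *
r.set_gripper(0,60)
p0=np.array(r.get_obs()["tool_pos"]);y=frame([0,1,0],[0,0,0],8)
for k in range(3):
    for d in(8,-8):
        r.move_linear(p0+y*d,feed=200)
r.move_linear(p0,feed=100)
print(r.get_obs()["time"],r.get_obs()["ft_force"],r.get_obs()["finger_gap"])
look("wrist",["knob0_mid","knob1_mid","knob2_mid","tote_bar"],"w8.png")
E
```

```text
26.675 [ 0.33245782  0.66460704 -1.69837456] 13.818306072624413
wrist knob0_mid []
wrist knob1_mid [(0.81, [579.0, 235.0, 20.0])]
wrist knob2_mid []
wrist tote_bar [(0.74, [576.0, 287.0, 124.0])]
```

```bash
python3 - <<'E'
from h import *
L=lambda l:frame(l,*TOTE)
r.move_linear(*lip(L([54,0,110]),8,40),feed=120)
r.move_linear(*lip(L([58,0,170]),8,0),feed=150)
im,_,_,_=look("side",["knob0_mid","knob1_mid","knob2_mid"],"s9.png"); im2,_,_,_=look("scene",[],"c9.png")
r.move_pose(*pose([590.5,15.5,210],-1)); 
p,R=pose([590.5,15.5,135],-1); r.move_linear(p,R,feed=150)
p[2]=111.5; print(r.move_linear(p,R,feed=45,f_stop=5)); o=r.get_obs(); print(o["tool_pos"],o["ft_force"],o["time"])
look("side",["scoop_lip","scoop_grip"])
a=np.hstack([cv2.resize(im2[220:380,360:520],(400,400)),cv2.resize(im[130:260,250:380],(400,400))]);cv2.imwrite('pics/both9.png',a)
E
```

```text
side knob0_mid []
side knob1_mid [(0.63, [715.0, -12.0, 25.0]), (0.61, [584.0, 468.0, 22.0])]
side knob2_mid [(0.51, [492.0, 314.0, 18.0])]
True
[590.53786253  15.39160655 112.66033815] [ 0.61811629 -0.56116276  4.03754052] 31.125
side scoop_lip [(0.73, [498.0, 22.0, -2.0])]
side scoop_grip [(0.57, [592.0, 18.0, 111.0])]
```

View pics/both9.png

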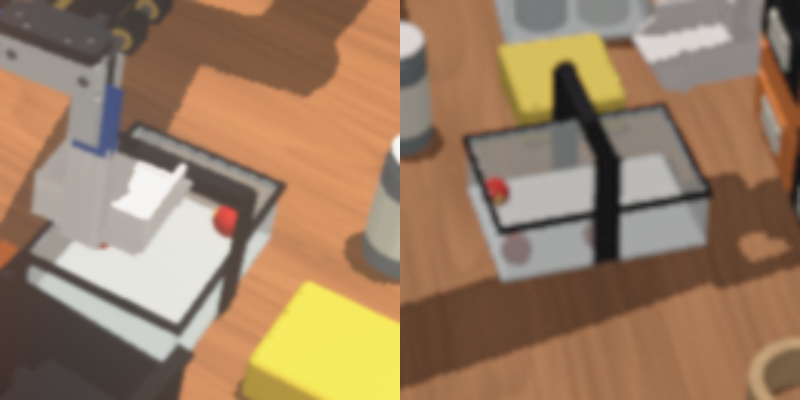

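```bash
python3 - <<'E'
from h import *
p=np.array(r.get_obs()["tool_pos"])
r.set_gripper(45,20); r.pause(.2)
r.move_linear(p+[0,0,70],feed=100); 
r.move_pose(*pose([577,287,235],5.5))
im,d,c,o=look("wrist",["tote_bar","knob0_mid","knob1_mid","knob2_mid"],"w10.png")
look("side",["scoop_grip","scoop_lip"])
v,u=np.nonzero(d>0);z=d[v,u];K=c["intrinsics"]
W=(np.stack([(u-K[0,2])/K[0,0]*z,(v-K[1,2])/K[1,1]*z,z],1)-c["t"])@c["R"]
m=(np.hypot(W[:,0]-577,W[:,1]-285)<60)&(W[:,2]>115)&(W[:,2]<145);X=np.ascontiguousarray(W[m],dtype=np.float32)
print(len(X)); 
if len(X)>5: print(cv2.minAreaRect(np.ascontiguousarray(X[:,:2])),X.mean(0))
print(r.get_obs()["time"])
E
```

```text
wrist tote_bar [(0.68, [576.0, 288.0, 126.0])]
wrist knob0_mid [(0.6, [499.0, 227.0, 26.0])]
wrist knob1_mid [(0.54, [576.0, 236.0, 22.0]), (0.47, [716.0, -13.0, 28.0])]
wrist knob2_mid [(0.27, [500.0, 227.0, 24.0])]
side scoop_grip [(0.75, [590.0, 21.0, 109.0]), (0.54, [496.0, 20.0, -1.0])]
side scoop_lip [(0.85, [496.0, 18.0, -0.0])]
4089
((575.3868408203125, 284.79974365234375), (17.595001220703125, 119.52847290039062), 5.802303791046143) [575.246   288.5383  134.37003]
34.475
```

View pics/w10.png

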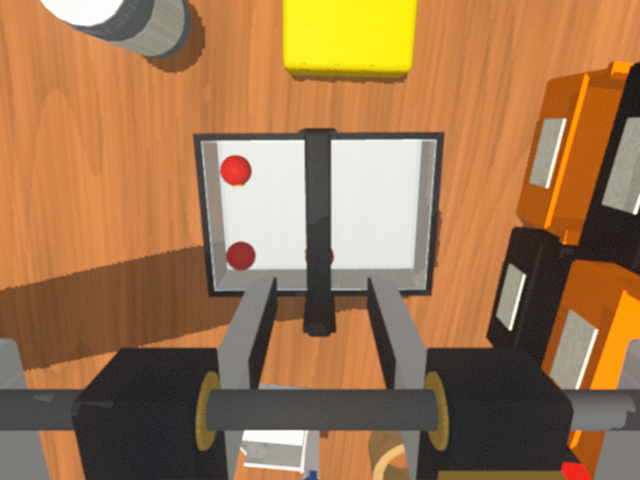

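```bash
python3 - <<'E'
from h import *
p,R=pose([575.5,286,125],5.7)
r.move_linear(p+[0,0,60],R,feed=120)
print(r.move_linear(p,R,feed=80,f_stop=15))
r.set_gripper(0,55); o=r.get_obs(); print(o["finger_gap"],o["gripper_force"],o["tool_pos"])
r.move_linear(p+[0,0,100],feed=40); r.pause(1)
look("wrist",["tote_bar","knob0_mid"]);look("scene",["tote_bar","scoop_grip"])
im,_,_,_=look("side",["tote_bar","scoop_grip"],"s11.png"); o=r.get_obs();print(o["time"],o["ft_force"],o["moment"],o["finger_gap"])
cv2.imwrite('pics/s11c.png',cv2.resize(im[80:320,200:440],(480,480)))
E
```

```text
False
17.57747334839571 55.00086843967438 [575.2675317  286.03373756 123.26857499]
wrist tote_bar [(0.93, [578.0, 285.0, 223.0])]
wrist knob0_mid [(0.73, [502.0, 230.0, 125.0])]
scene tote_bar [(0.8, [578.0, 289.0, 225.0])]
scene scoop_grip []
side tote_bar [(0.76, [579.0, 283.0, 221.0]), (0.21, [428.0, -311.0, 6.0])]
side scoop_grip [(0.79, [589.0, 19.0, 113.0])]
40.5833 [-0.44907747 -0.28757176 -3.60000885] [-0.01256031 -0.06618801 -0.00954575] 17.50901671573304
```

View pics/s11c.png

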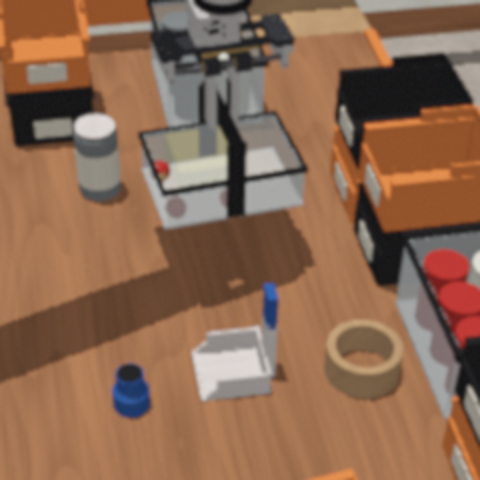

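The tote is held level at about 100 mm with the knobs inside, and the scoop is standing upright on its own. The measured load of 3.6 N fits the tote plus three knobs.

```bash
python3 -c "
from rig import r
print(r.hand_in())"
```

```text
the job is handed in; nothing more can be done
None
```

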